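# Hang the work light on its balance arm and switch it on

## Task

Hang the green work light by its hook on the free end of the spring-balanced arm, between the black collar and the upturned tip. Lower it gently, keep hold until the arm has sunk and settled under the weight, and only then let go. Then turn the red isolator handle clockwise until it clicks into its on position, leaving the black-handled isolator and everything else on the table as they are.

Things in the scene. Friction and masses are not known exactly. Their poses are not given: they have to be found in the camera images.
- lamp: Loose green work light, 310 to 430 g, standing on the table. Origin: centre of its underside, z up. Closed shade 110 mm across, 55 mm tall; above it a C-hook of 8 mm bar in the x-z plane: back at x = -35 mm, mouth open to +x, between the lip's end (x = +30 mm, z = 104 mm) and the shade's top (z = 55 mm). Black grip tab above the origin: 36 mm along x, 14 mm along y, z = 135 to 191 mm.
- lamp_tab (a point): Middle of the light's grip tab, 170 mm above its underside, axes as the light's: pinch it from above with the fingers closing along y (14 mm).
- lamp_saddle (a point): Where the centre of the arm's bar lies once the light hangs: under the hook's inverted V, 124 mm above the light's underside, axes as the light's. To hang it: turn the light's y axis along the arm (either way round), bring the mouth level with the bar (bar about 82 mm above the underside), move the light along its own +x until the bar is above the origin, then lower.
- hang_seat (a point): Centre of the arm's 10 mm round bar at the middle of the hanging place, 215 mm above the table unloaded. x runs along the bar towards the column (the free end points along -x, about towards the robot); z up. A black collar (22 mm across) begins 30 mm from the middle towards the column; 36 mm the other way the bar bends up into an 18 mm high tip.
- balance_mark (a point): The same point as hang_seat, given to describe its motion: it sinks on a 260 mm arm hinged on a column beyond it (head 222 mm high); no sideways swing; stops at 0 and 90 mm of sinking. Spring of about 86 N/m here, well damped: settles in under a second. Under the light it comes to rest 31 to 46 mm lower than unloaded, depending on the light's hidden weight.
- light_axis (a point): Axis of the red handle at the lever's mid height, 98 mm above the table; fixed to its grey box (120 x 100 mm, yellow top plate at 70 mm), x along the long side, z up. At off the lever points along this -x (roughly towards the robot), at on along this +y, next to a green dot.
- light_lever (a point): Grip point on the red lever, 62 mm from the axis, 98 mm above the table; it turns with the lever, whose free end points along this -x. Lever bar 12 mm thick (along y) and 34 mm tall (z = 81 to 115 mm), its end 87 mm from the axis.
- light_handle (a joint): Angle of the red isolator handle, rad: 0 = off detent, 1.57 = on detent, growing clockwise seen from above, with a stop at both. A spring of at most about 0.35 N m works over centre: it pulls the handle back to off before 0.79 and on to 1.57 past it. It starts at off.
- press_axis (a point): Axis of the other isolator: same size, black handle on a grey plate. Leave it at off.
- press_handle (a joint): Angle of the black handle, rad, same meaning; it starts at off and must stay there.
- paint_jar: Bystander: blue jar, 54 mm across, 70 mm tall.
- varnish_jar: Bystander: amber jar, 50 mm across, 60 mm tall.
- tape_roll: Bystander: cardboard-brown ring, 90 mm across, 30 mm tall.
- flat_brush: Bystander: brush, 180 mm long, lying on the table.
- sketchbook: Bystander: red book, 150 x 110 x 18 mm.
- frame_sample: Bystander: L-shaped piece of wooden frame, 150 x 150 x 18 mm.
Things that resemble listed ones, but are neither listed nor needed, are in the scene too. What is shaped like the lamp but blue or purple is not meant.

How it is judged:
By the outcome, as a careful person would: the job done as asked, in the order asked, and still so for the second after the job is handed in, with the robot touching nothing.
It also fails if it takes over 64 s, if anything falls off the work surface, if the arm or the gripper's body presses on something with over 40 N, if the wrist force passes 120 N, or if a joint passes its speed limit or range.

## Robot

A 7-joint arm with a two-finger parallel gripper is mounted at the origin on the work surface. World frame = base frame: x ahead of the robot, y to its left, z up, the work surface at z = 0. Lengths are in m, angles in rad, forces in N, time in s.
With the tool pointing down it reaches from about 0.4 to 0.875 m from the base axis. Payload 19.3 kg.
Tool frame: the origin (TCP) lies on the centre line of the jaws, within the pads' length; the fingertips stand 14 mm ahead of it and the grasp point (between the pads) lies 5 mm behind it; y points along the fingers, x is the direction in which the jaws open and shut, and the axes are right-handed (so a half turn about y gives the same grasp; the last joint's range is limited). The gripper opens to 85 mm and grips with 20 to 120 N. Pads are 22 mm wide; open, the fingers measure 114 mm over their backs; the gripper's body (76 mm by 85 mm) begins 54 mm behind the grasp point. The pads swing forward as they close: fully open they stand 13 mm farther back than shut.
Start: joints at [1.158, 0.521, -0.036, 1.599, 0.021, 1.021, -0.113], TCP at [0.21, -0.589, 0.245] pointing down, gripper open.
Joint ranges: [-2.91, 2.91], [-0.3, 2.13], [-1.5, 1.42], [0.17, 2.43], [-1.26, 4.41], [0.16, 1.93], [-2.52, 2.52]. Speed limits (rad/s): [1.89, 1.89, 2.39, 2.39, 3.01, 3.01, 3.01].

## Interface

Orientations are given as [roll, pitch, yaw] about the fixed x, y, z axes, in that order (R = Rz(yaw) Ry(pitch) Rx(roll)).
In Python, from workcell import monitor, grab_frame, workorder gives the robot as it stands.
- The arm moves only by the tool drive_tool, never from a script. Its argument "steps" is one flat list of numbers, 5 for each row, row after row: the finger opening in mm, from 0 to 85.4, then the shift along the world's x, y, z in mm, then the turn about the world's z in degrees. In form: [fingers, tx, ty, tz, twist, fingers, tx, ty, tz, twist, ...]. A call has exactly 5 rows; each row shifts and turns the commanded pose from where the row before left it; what a row does not reach is not made up. A row lasts 1/12 s, in which the tool goes at most 41.7 mm and 7.16 degrees, less where a joint would pass 70% of its speed; a pose out of reach is approached as far as the arm can. A call is refused whole if a number of a shift passes 41.7 or a number of a turn 7.16, either way. A call with a gripper value outside its range is refused whole. The fingers move at their own pace and stop on an object; "grip_force" is the grip in N (left out, the last holds). Time passes only in rows, so rows that do not move let the fingers close, or fill a call up. It gives the time, the measured TCP pose, the force and the opening at its end, in the units of the state.
- monitor.observe(): the state, without advancing time (a new reading comes with each control period).
- grab_frame(name): name is "side" or "top" or "wrist"; returns a dict with "frame" (384x512x3 uint8, red, green, blue), "vertical_fov" (degrees; the focal length in pixels is half the picture's height over the tangent of half this angle, whatever the lens; pixels are square), "cx", "cy" (the principal point, pixels), "xyz" and "orientation" of the camera in the world. Camera axes: x right, y down, z forward; pixel columns grow to the right and rows downward; lengths in m; the calibration is good to about 2 mm. A picture is of the moment at which its call begins. There is no depth.
- workorder.job_done(): hands the job in, once; it reports no verdict.
The state is a dict: "clock": time; "qpos": joint angles; "qd": joint speeds; "joint_efforts": joint torques, N m; "position": TCP position; "tool_rot": TCP orientation; "force": force on the tool from outside, world axes, zero at the start; "moment": the same for the moment, N m; "grip_width": finger opening in m.
Only numpy, scipy, OpenCV 4.12 (cv2) and the standard library are available. Lean on these libraries where they do the work, as an engineer would, in place of code of your own. Each camera call takes 0.05 s, during which the arm holds its last target. There are 200 camera calls.

## Working session

There is one attempt and no reset: what is moved stays moved. The work goes in short steps, Python scripts to look and compute and a tool call to move; the robot and the scene stay as the last step left them, time stands still between calls to the robot, and variables do not carry over. Pictures are saved under pics/ and viewed, about 8 in all and at most 12, crops included, and the job is handed in when it is done.

Besides the shell and the picture viewer there is one more tool, called after "Call:" as name(argument=value, ...) on one line, values as JSON. drive_tool: Moves the arm, as the interface text tells. Its arguments: {"type":"object","properties":{"steps":{"type":"array"},"grip_force":{"type":"number"}},"required":["steps"]}

```bash
mkdir -p pics
cat > h.py <<'E'
import numpy as np, cv2
from workcell import monitor, grab_frame, workorder
from scipy.spatial.transform import Rotation as R
def shot(n,save=None):
    f=grab_frame(n)
    if save: cv2.imwrite('pics/'+save,cv2.cvtColor(f['frame'],cv2.COLOR_RGB2BGR))
    return f
def rot(f):
    o=np.array(f['orientation'],float)
    return o if o.shape==(3,3) else R.from_euler('xyz',o).as_matrix()
def ray(f,u,v):
    F=f['frame'].shape[0]/2/np.tan(np.radians(f['vertical_fov']/2))
    d=rot(f)@np.array([(u-f['cx'])/F,(v-f['cy'])/F,1.])
    return np.array(f['xyz']),d
def onz(f,u,v,z):
    p,d=ray(f,u,v); return p+d*(z-p[2])/d[2]
def proj(f,P):
    F=f['frame'].shape[0]/2/np.tan(np.radians(f['vertical_fov']/2))
    c=rot(f).T@(np.array(P)-np.array(f['xyz'])); return F*c[0]/c[2]+f['cx'],F*c[1]/c[2]+f['cy']
def tri(f,a,g,b):
    p,d=ray(f,*a);q,e=ray(g,*b);d=d/np.linalg.norm(d);e=e/np.linalg.norm(e)
    s=np.linalg.lstsq(np.c_[d,-e],q-p,rcond=None)[0]
    A=p+s[0]*d;B=q+s[1]*e;return (A+B)/2,np.linalg.norm(A-B)
E
python3 - <<'E'
from h import *
import pickle
print(monitor.observe())
fs={n:shot(n) for n in('top','side','wrist')}
pickle.dump(fs,open('f0.pkl','wb'))
for n,f in fs.items(): print(n,{k:v for k,v in f.items() if k!='frame'})
for n in('top','side'):
    cv2.imwrite(f'pics/{n}0.png',cv2.resize(cv2.cvtColor(fs[n]['frame'],cv2.COLOR_RGB2BGR),(800,600),interpolation=cv2.INTER_CUBIC))
E
```

```text
{'clock': 0.0, 'qpos': array([ 1.15779962,  0.52203494, -0.03630982,  1.59997401,  0.02119899,
        1.02107428, -0.11279285]), 'qd': array([-0.00194808,  0.00214552, -0.0007541 , -0.00128758, -0.00022621,
       -0.00074205, -0.00241682]), 'joint_efforts': array([ 1.43435277e-04, -9.27100968e+01,  1.97956681e+00, -3.69936025e+01,
        1.77951925e-02,  8.21324968e-03, -8.35857190e-05]), 'position': array([ 0.20993453, -0.58836865,  0.24472504]), 'tool_rot': array([-1.57088134e+00,  1.10241561e-03, -1.22801888e+00]), 'force': array([-0.5848435 ,  0.42928725,  0.28269961]), 'moment': array([ 0.03587174, -0.05194878,  0.00819688]), 'grip_width': 0.08538868196290397}
top {'vertical_fov': 43.90904091364599, 'cx': 255.31037926710837, 'cy': 189.9071903384032, 'xyz': array([0.49726712, 0.00331033, 1.52479493]), 'orientation': array([-3.08310769e+00,  2.14321050e-03, -1.56103356e+00])}
side {'vertical_fov': 56.66211983704228, 'cx': 252.96600157140227, 'cy': 195.41987338490793, 'xyz': array([0.38700039, 0.70903195, 0.8986995 ]), 'orientation': array([-2.38093345,  0.0036693 , -2.91433383])}
wrist {'vertical_fov': 63.414120495336974, 'cx': 256.89632858888376, 'cy': 191.73775876390332, 'xyz': array([ 0.27862995, -0.56412539,  0.37377981]), 'orientation': array([ 2.85177101e+00,  1.44144137e-03, -1.22759026e+00])}
```

View pics/top0.png

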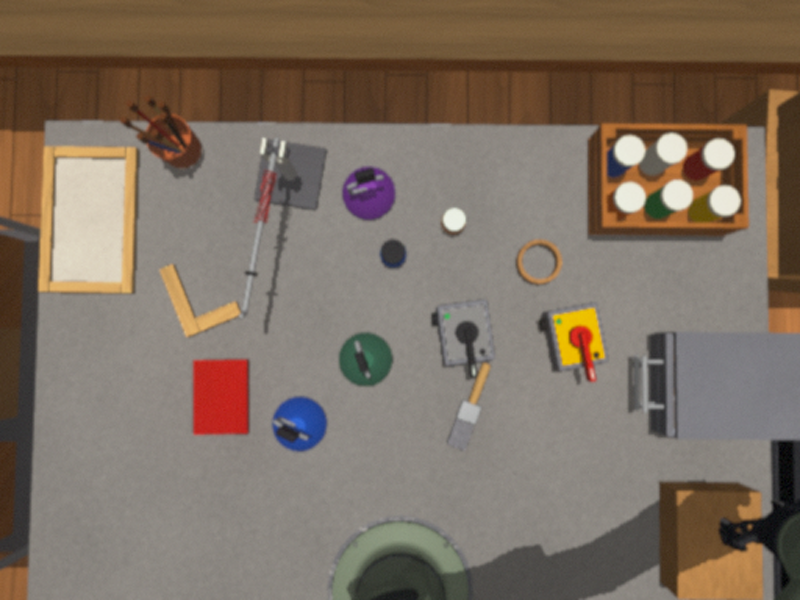

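View pics/side0.png

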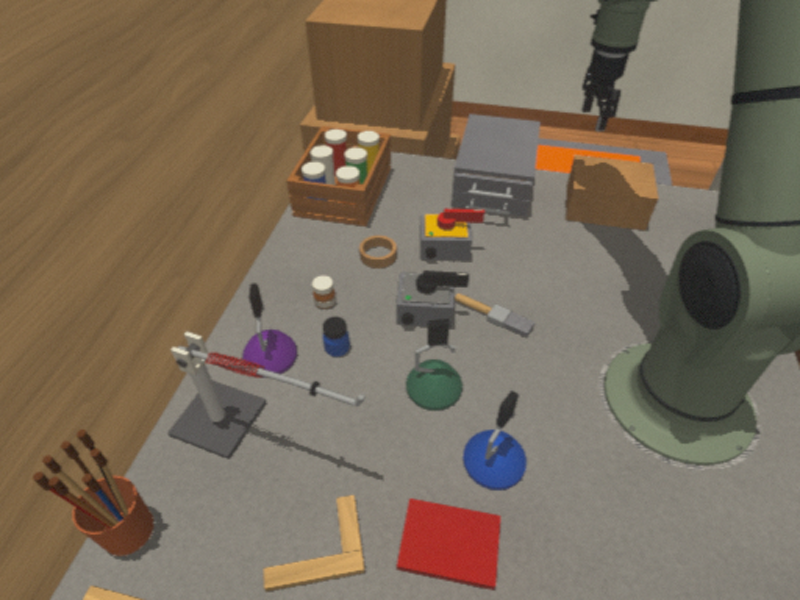

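Candidates in the top view (800x600 pixels): the lamp-like things are green (366,358), blue (300,424) and purple (369,193), so I choose green. The isolators are red on yellow (580,338) and black on grey (466,333), so I choose red. The hanging arm's free end is at (243,310), with its collar at (250,272). Next is one close crop to check the choice and the hook direction.

Run:
```python
from h import *
import pickle
fs=pickle.load(open('f0.pkl','rb'))
def crop(n,u,v,w=40,h=30):
    i=cv2.cvtColor(fs[n]['frame'],cv2.COLOR_RGB2BGR)[v-h:v+h,u-w:u+w]
    return cv2.resize(i,(400,300),interpolation=cv2.INTER_CUBIC)
a=np.vstack([np.hstack([crop('top',234,229),crop('side',278,231)]),np.hstack([crop('top',160,185),crop('side',210,250)])])
cv2.imwrite('pics/crop0.png',a)
T,S=fs['top'],fs['side']
for n,f in fs.items():
    if n=='wrist':continue
    hsv=cv2.cvtColor(f['frame'],cv2.COLOR_RGB2HSV)
    for nm,lo,hi in(('green',(60,80,40),(95,255,160)),('red',(0,200,120),(4,255,255)),('red2',(172,180,120),(180,255,255)),('yellow',(22,180,120),(32,255,255)),('bgreen',(50,120,120),(80,255,255))):
        m=cv2.inRange(hsv,lo,hi);k,l,st,c=cv2.connectedComponentsWithStats(m)
        for i in range(1,k):
            if st[i,4]>12: print(n,nm,st[i],c[i].round(1))
```

```text
top green [414 125  13  14  87] [419.3 132.3]
top green [218 214  32  32 653] [234.  229.6]
top red [365 210  14  26 162] [372.2 218.7]
top red [ 125  231   33   46 1495] [141.1 253.7]
top yellow [354 198  33  36 575] [368.8 213.8]
side green [272 231  17   6  42] [278.5 233.4]
side green [262 239  31  22 377] [276.8 248.2]
side yellow [235  93   7  15  49] [237.7  98.7]
side yellow [273 138  26  13 159] [282.9 146. ]
```

View pics/crop0.png

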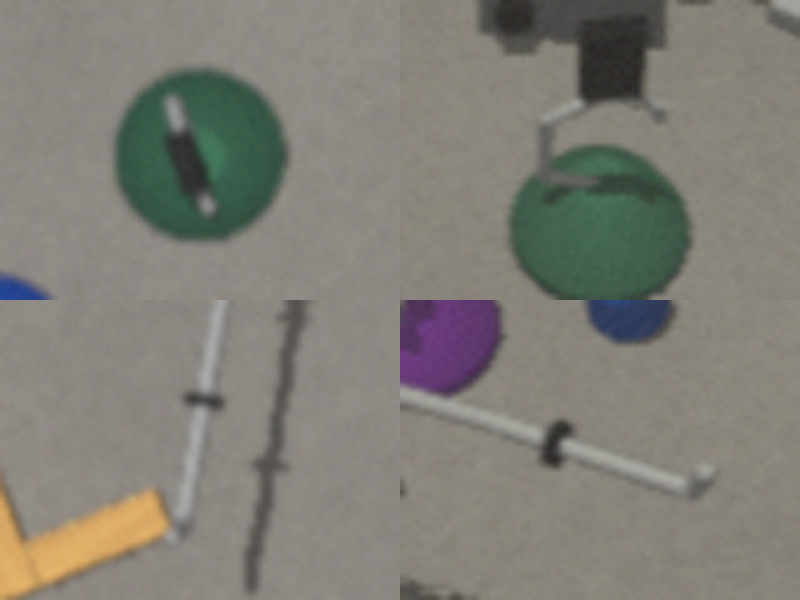

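The crop confirms the green lamp. Its hook back faces away from the robot (top crop 173,100) and its lip end faces the robot (207,210). The arm's collar is at (203,400) and its tip at (180,530). I'll measure these now.

Run:
```python
from h import *
import pickle
np.set_printoptions(precision=4,suppress=True)
fs=pickle.load(open('f0.pkl','rb'));T,S=fs['top'],fs['side']
print('collar',onz(T,160.6,175,.215),tri(T,(160.6,175),S,(201.4,248.6)))
print('bend',onz(T,156,201,.215),tri(T,(156,201),S,(228.6,258)))
a=onz(T,164.4,155,.217);b=onz(T,156.3,200,.215);print('bar yaw',np.degrees(np.arctan2(*(a-b)[1::-1])))
print('tab',onz(T,231.6,231.6,.18),tri(T,(231.6,231.6),S,(280.4,213)))
b,l=onz(T,228.6,219,.12),onz(T,235.4,241,.105);print('hook',b,l,'yaw',np.degrees(np.arctan2(*(l-b)[1::-1])))
print('shade',onz(T,234,229.6,.015), onz(T,218,229.6,.0)-onz(T,250,229.6,.0))
hsv=cv2.cvtColor(T['frame'],cv2.COLOR_RGB2HSV)
# tab dark mask
m=cv2.inRange(hsv,(0,0,0),(180,255,60));k,lab,st,c=cv2.connectedComponentsWithStats(m)
for i in range(1,k):
    if abs(c[i]-[232,231]).max()<12 and st[i,4]>8: 
        pts=np.argwhere(lab==i)[:,::-1].astype(np.float32);print('dark',st[i],c[i],cv2.minAreaRect(pts),onz(T,*c[i],.18))
m=cv2.inRange(hsv,(0,150,60),(6,255,255))|cv2.inRange(hsv,(172,150,60),(180,255,255))
r=m.copy();r[:,:340]=0;r[:190]=0;r[250:]=0;r[:,400:]=0
p=np.argwhere(r)[:,::-1];W=np.array([onz(T,u,v,.115)[:2] for u,v in p])
y=cv2.inRange(hsv,(22,150,100),(34,255,255))|r;y[:,:340]=0;y[:190]=0;y[250:]=0;y[:,400:]=0
(ct,sz,an)=cv2.minAreaRect(p.astype(np.float32));print('redrect',ct,sz,an,p.min(0),p.max(0))
yy=np.argwhere(cv2.inRange(hsv,(22,150,100),(34,255,255))&(y>0))[:,::-1].astype(np.float32)
rc=cv2.minAreaRect(yy);bx=np.array([onz(T,*q,.07) for q in cv2.boxPoints(rc)]);print('plate',bx[:,:2],bx.mean(0),rc)
# lever: red pts below row of knob
lv=W[p[:,1]>222];vx=cv2.fitLine(lv.astype(np.float32),cv2.DIST_HUBER,0,.01,.01).ravel();print('lever line',vx,'endx',W[:,0].min(),np.degrees(np.arctan2(vx[1],vx[0])))
kn=W[p[:,1]<221];print('knob',kn.mean(0),kn.min(0),kn.max(0))
```

```text
collar [0.6126 0.2687 0.215 ] (array([0.6133, 0.2688, 0.216 ]), np.float64(0.0015573070154613902))
bend [0.5407 0.2799 0.215 ] (array([0.543 , 0.28  , 0.2171]), np.float64(0.0047583153609266635))
bar yaw -9.162406711782655
tab [0.4578 0.0725 0.18  ] (array([0.4585, 0.0737, 0.1614]), np.float64(0.002582308763244263))
hook [0.4929 0.0849 0.12  ] [0.4279 0.0648 0.105 ] yaw -162.77137026381132
shade [0.4593 0.0735 0.015 ] [-0.001   0.1021  0.    ]
dark [228 226   7  12  53] [231.1509 231.5094] ((231.30001831054688, 231.39999389648438), (11.067972183227539, 4.743415832519531), 71.56504821777344) [0.4581 0.0738 0.18  ]
redrect (372.16339111328125, 226.6336669921875) (33.93076705932617, 12.338461875915527) 84.2894058227539 [365 210] [379 243]
plate [[ 0.5497 -0.2923]
 [ 0.5669 -0.374 ]
 [ 0.4692 -0.393 ]
 [ 0.4522 -0.3117]] [ 0.5095 -0.3428  0.07  ] ((369.8846435546875, 214.92308044433594), (32.75139617919922, 27.260143280029297), 78.69007110595703)
lever line [ 0.9864  0.1642  0.4598 -0.349 ] endx 0.42669051980006556 9.449105
knob [ 0.5085 -0.3352] [ 0.494  -0.3531] [ 0.5237 -0.3176]
```

Call:
drive_tool(steps=[85,0,0,40,0,85,0,0,40,0,85,30,30,0,0,85,30,30,0,0,85,30,30,0,0], grip_force=40)

```text
clock: 0.57
position: [0.299, -0.4992, 0.3256]
tool_rot: [-1.571, -0.001, -1.229]
force: [0.8, -0.4, -0.9]
grip_width: 0.0851
```

Call:
drive_tool(steps=[85,30,30,0,0,85,30,30,0,0,85,30,30,0,0,85,30,30,0,0,85,30,30,0,-2.6])

```text
clock: 0.98
position: [0.4467, -0.3512, 0.3253]
tool_rot: [-1.571, 0.0, -1.273]
force: [-0.1, -1.2, -0.1]
grip_width: 0.0852
```

Call:
drive_tool(steps=[85,1,38,0,0,85,1,38,0,0,85,1,38,0,0,85,1,38,0,0,85,1,38,0,0])

```text
clock: 1.4
position: [0.4503, -0.1612, 0.3252]
tool_rot: [-1.571, -0.0, -1.273]
force: [1.2, -0.9, 0.6]
grip_width: 0.0849
```

Call:
drive_tool(steps=[85,1,38,0,0,85,1,38,0,0,85,1,38,0,0,85,1,38,0,0,85,1,38,0,0])

```text
clock: 1.82
position: [0.4553, 0.0288, 0.3254]
tool_rot: [-1.571, -0.0, -1.274]
force: [-0.5, -0.2, -0.4]
grip_width: 0.0849
```

Run:
```python
from h import *
import pickle
f=shot('wrist','w1.png');pickle.dump(f,open('w1.pkl','wb'))
s=monitor.observe();print(s['position'],np.degrees(s['tool_rot']))
print(f['xyz'],f['orientation'],proj(f,(.4585,.0733,.191)))
```

```text
[0.45533475 0.03595962 0.3256233 ] [-89.91224945   0.12705275 -72.59036002]
[0.52493468 0.05005225 0.45440994] [ 2.85200729e+00  2.33428668e-04 -1.27316890e+00] (np.float64(208.71606924700245), np.float64(167.5760169090713))
```

View pics/w1.png

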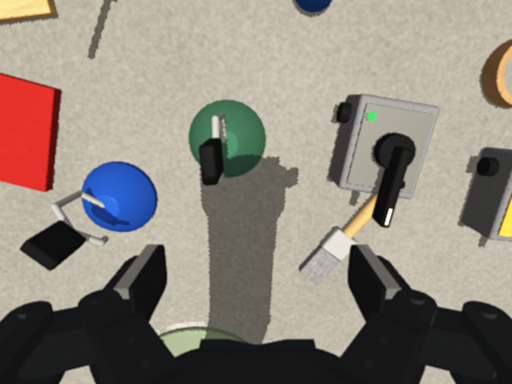

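Run:
```python
from h import *
import pickle
f=pickle.load(open('w1.pkl','rb'))
hsv=cv2.cvtColor(f['frame'],cv2.COLOR_RGB2HSV)
m=cv2.inRange(hsv,(0,0,0),(180,255,45));k,l,st,c=cv2.connectedComponentsWithStats(m)
for i in range(1,k):
    if abs(c[i]-[211,161]).max()<12 and st[i,4]>50: print(st[i],c[i]); mm=(l==i).astype(np.uint8);P=cv2.findContours(mm,0,1)[0][0];print(cv2.approxPolyDP(P,1.5,True).reshape(-1,2).tolist())
for yaw in(-160,-163,-166):
    Rz=R.from_euler('z',yaw,degrees=True).as_matrix()
    print(yaw,[tuple(np.round(proj(f,Rz@np.array(q)+[.4585,.0733,0]),1)) for q in((-.035,0,.11),(-.018,.007,.191),(-.018,-.007,.191),(.018,.007,.191),(.018,-.007,.191),(-.018,.007,.135),(-.018,-.007,.135))])
```

```text
[199 139  25  46 910] [211.18791209 161.02857143]
[[219, 139], [209, 139], [199, 149], [202, 179], [205, 184], [216, 183], [223, 170]]
-160 [(np.float64(216.8), np.float64(120.1)), (np.float64(214.9), np.float64(146.4)), (np.float64(198.5), np.float64(147.2)), (np.float64(218.6), np.float64(187.2)), (np.float64(202.8), np.float64(188.0)), (np.float64(222.0), np.float64(138.4)), (np.float64(208.4), np.float64(139.1))]
-163 [(np.float64(218.5), np.float64(120.1)), (np.float64(216.1), np.float64(146.8)), (np.float64(199.5), np.float64(146.8)), (np.float64(217.5), np.float64(187.6)), (np.float64(201.7), np.float64(187.6)), (np.float64(223.0), np.float64(138.7)), (np.float64(209.3), np.float64(138.7))]
-166 [(np.float64(220.1), np.float64(120.1)), (np.float64(217.2), np.float64(147.2)), (np.float64(200.6), np.float64(146.3)), (np.float64(216.5), np.float64(188.0)), (np.float64(200.6), np.float64(187.2)), (np.float64(223.9), np.float64(139.1)), (np.float64(210.2), np.float64(138.4))]
```

Call:
drive_tool(steps=[85,5,20,0,0,85,0,17,0,0,85,0,0,-20,0,85,0,0,-20,0,85,0,0,0,0])

```text
clock: 2.28
position: [0.4594, 0.0638, 0.2826]
tool_rot: [-1.575, 0.001, -1.273]
force: [-0.5, -0.4, -0.7]
grip_width: 0.0853
```

```bash
python3 -c "
from h import *
s=monitor.observe();print(s['position'],np.degrees(s['tool_rot']),s['qpos'])"
```

```text
[0.45937781 0.06384582 0.28255254] [-9.02434759e+01  3.56800353e-02 -7.29243747e+01] [ 0.07489527  0.24196232 -0.40492392  1.94238258  0.1127897   0.98334344
 -1.65529948]
```

Call:
drive_tool(steps=[85,0,9,0,0,85,0,0,-30,0,85,0,0,-30,0,85,0,0,0,0,85,0,0,0,0])

```text
clock: 2.7
position: [0.4607, 0.0734, 0.2259]
tool_rot: [-1.572, 0.0, -1.273]
force: [-1.0, 0.6, 1.5]
grip_width: 0.0852
```

```bash
python3 -c "
from h import *
f=shot('wrist','w2.png')
s=monitor.observe();print(s['position'],np.degrees(s['tool_rot']))"
```

```text
[0.46138756 0.07351623 0.22688701] [-8.99507746e+01  3.87734960e-03 -7.29588106e+01]
```

View pics/w2.png

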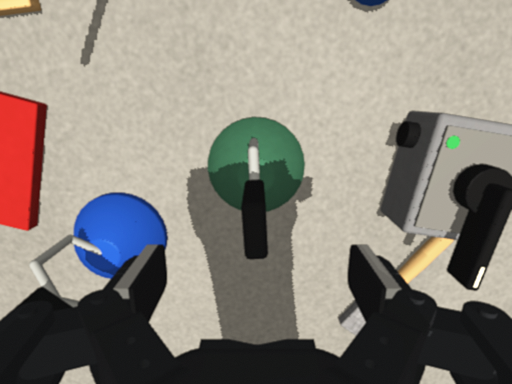

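The wrist view shows the tab at (255,220), centred between the fingers and aligned with them. I'll lower and pinch.

Call:
drive_tool(steps=[85,-1,0,-30,0,85,0,0,-30,0,85,0,0,0,0,10,0,0,0,0,5,0,0,0,0])

```text
clock: 3.17
position: [0.4609, 0.0734, 0.1675]
tool_rot: [-1.569, -0.0, -1.274]
force: [-0.2, -0.1, 0.2]
grip_width: 0.0633
```

Call:
drive_tool(steps=[5,0,0,0,0,5,0,0,0,0,5,0,0,0,0,5,0,0,0,0,5,0,0,0,0])

```text
clock: 3.58
position: [0.4602, 0.0733, 0.1658]
tool_rot: [-1.57, 0.0, -1.273]
force: [-0.2, 2.4, 6.6]
grip_width: 0.0133
```

```bash
python3 -c "
from h import *
s=monitor.observe();print(s)"
```

```text
{'clock': 3.5833, 'qpos': array([ 0.01083633,  0.40856537, -0.37311723,  2.06939324,  0.22654485,
        0.70057834, -1.78167955]), 'qd': array([-0.001762  ,  0.00391861, -0.00405788, -0.00039544, -0.00157416,
       -0.00085222, -0.00062706]), 'joint_efforts': array([ 1.38386596e+00, -6.74779987e+01, -1.84311200e+00, -2.52335036e+01,
        4.92265821e-01,  2.07807315e-01, -3.06305017e-03]), 'position': array([0.46015259, 0.07330581, 0.16580906]), 'tool_rot': array([-1.56967171e+00,  6.43117398e-05, -1.27338256e+00]), 'force': array([-0.24312336,  2.43490257,  6.55762428]), 'moment': array([0.35732561, 0.15428201, 0.08871158]), 'grip_width': 0.013274213784621777}
```

Call:
drive_tool(steps=[5,0,0,5,0,5,0,0,10,0,5,0,0,20,0,5,0,0,25,0,5,0,0,30,0], grip_force=70)

```text
clock: 4.0
position: [0.4588, 0.0729, 0.2562]
tool_rot: [-1.573, 0.001, -1.273]
force: [-0.2, 1.0, -2.4]
grip_width: 0.0129
```

Call:
drive_tool(steps=[5,0,0,30,0,5,0,0,30,0,5,0,0,30,0,5,0,0,30,0,5,0,0,30,0])

```text
clock: 4.42
position: [0.4589, 0.073, 0.4076]
tool_rot: [-1.571, 0.0, -1.273]
force: [0.9, -0.0, -3.4]
grip_width: 0.0132
```

Call:
drive_tool(steps=[5,5,10,10,3,5,10,20,10,7,5,15,30,0,7,5,15,30,0,7,5,15,30,0,7])

```text
clock: 4.83
position: [0.5197, 0.1941, 0.4263]
tool_rot: [-1.571, -0.0, -0.727]
force: [0.3, -1.4, -3.8]
grip_width: 0.0132
```

```bash
python3 -c "
from h import *
s=monitor.observe();print(s['position'],np.degrees(s['tool_rot']),s['qpos'],s['force'],s['grip_width'])"
```

```text
[0.51974922 0.19407038 0.42632079] [-8.99851613e+01 -1.09473986e-02 -4.16518898e+01] [-0.06052915  0.30615863 -0.54076339  1.49834247  0.15878828  1.38067088
 -1.33768569] [ 0.33720597 -1.39981563 -3.82646521] 0.013239461911544742
```

Call:
drive_tool(steps=[5,12,30,0,6.5,5,12,30,0,6.5,5,12,30,0,6.5,5,12,30,0,6.5,5,12,30,0,6.6])

```text
clock: 5.25
position: [0.5798, 0.3439, 0.4258]
tool_rot: [-1.571, 0.001, -0.158]
force: [0.0, -0.2, -3.3]
grip_width: 0.0133
```

Call:
drive_tool(steps=[5,10,20,0,0,5,4,8,0,0,5,0,0,0,0,5,0,0,0,0,5,0,0,0,0])

```text
clock: 5.67
position: [0.5936, 0.3702, 0.4258]
tool_rot: [-1.571, -0.0, -0.164]
force: [0.6, 0.0, -3.7]
grip_width: 0.0134
```

Run:
```python
from h import *
import pickle
fs={n:shot(n) for n in('top','side')};pickle.dump(fs,open('f1.pkl','wb'))
s=monitor.observe();print(s['position'],np.degrees(s['tool_rot']),s['qpos'],s['force'],s['grip_width'])
i=[cv2.resize(cv2.cvtColor(fs[n]['frame'],cv2.COLOR_RGB2BGR)[v-60:v+60,u-80:u+80],(400,300),interpolation=3) for n,u,v in(('top',155,180),('side',210,230))]
cv2.imwrite('pics/c2.png',np.hstack(i))
```

```text
[0.59372419 0.3700504  0.4259967 ] [-9.00056959e+01 -3.30925694e-02 -9.41418855e+00] [-0.31759913  0.60500843 -0.63197322  1.07076996  0.34321809  1.56219424
 -1.02692884] [-0.72856533 -0.01854449 -3.21827421] 0.013433058450587319
```

View pics/c2.png

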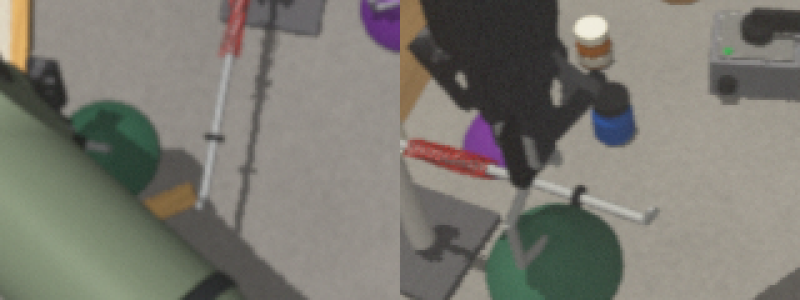

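Call:
drive_tool(steps=[5,0,0,-20,0,5,0,0,-30,0,5,0,0,-30,0,5,0,0,-30,0,5,0,0,-17,0])

```text
clock: 6.18
position: [0.5932, 0.3694, 0.2955]
tool_rot: [-1.573, 0.002, -0.164]
force: [-0.2, -0.1, -4.0]
grip_width: 0.0131
```

Call:
drive_tool(steps=[5,0,0,0,0.2,5,0,0,0,0.2,5,-2,-12,0,0,5,-2,-12,0,0,5,0,0,0,0])

```text
clock: 6.6
position: [0.5907, 0.3445, 0.3003]
tool_rot: [-1.571, -0.003, -0.159]
force: [-0.7, -0.3, -3.4]
grip_width: 0.0134
```

Run:
```python
from h import *
import pickle
fs={n:shot(n) for n in('top','side','wrist')};pickle.dump(fs,open('f2.pkl','wb'))
s=monitor.observe();print(s['position'],np.degrees(s['tool_rot']),s['force'],s['grip_width'])
i=[cv2.resize(cv2.cvtColor(fs[n]['frame'],cv2.COLOR_RGB2BGR)[v-60:v+60,u-80:u+80],(400,300),interpolation=3) for n,u,v in(('top',155,180),('side',210,230))]
w=cv2.resize(cv2.cvtColor(fs['wrist']['frame'],cv2.COLOR_RGB2BGR),(400,300))
cv2.imwrite('pics/c3.png',np.vstack([np.hstack(i),np.hstack([w,w*0])]))
```

```text
[0.59009862 0.34694927 0.29956698] [-8.99422449e+01 -7.24104184e-02 -8.99423753e+00] [-0.27812771  0.18009894 -4.19521591] 0.013254721774730142
```

View pics/c3.png

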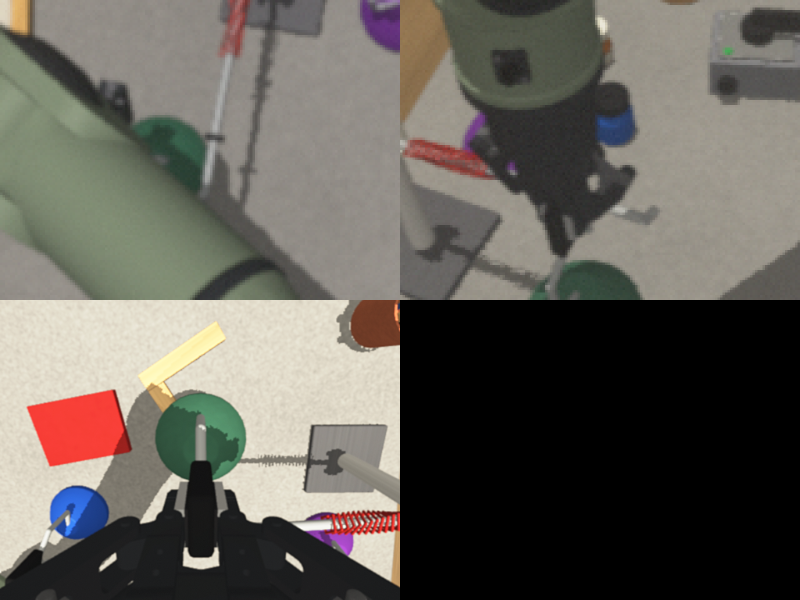

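Call:
drive_tool(steps=[5,-1,-8,0,0,5,-2,-12,0,0,5,-2,-12,0,0,5,-1,-8,0,0,5,0,0,0,0])

```text
clock: 7.17
position: [0.5842, 0.3043, 0.2986]
tool_rot: [-1.572, -0.001, -0.159]
force: [0.2, -0.5, -4.3]
grip_width: 0.0132
```

Run:
```python
from h import *
import pickle
s=monitor.observe();print(s['position'],np.degrees(s['tool_rot']),s['force'],s['moment'])
f=shot('top');pickle.dump(f,open('t3.pkl','wb'))
```

```text
[0.58424764 0.30427197 0.29857658] [-9.00683648e+01 -4.62719107e-02 -9.10541057e+00] [ 0.17668742 -0.48759625 -4.27464282] [-0.16905932  0.01692346  0.00536848]
```

Call:
drive_tool(steps=[5,-1,-8,0,0,5,-2,-10,0,0,5,-1,-8,0,0,5,-1,-4,0,0,5,0,0,0,0])

```text
clock: 7.63
position: [0.5789, 0.2757, 0.2984]
tool_rot: [-1.571, -0.0, -0.158]
force: [0.1, -0.1, -3.4]
grip_width: 0.0133
```

Run:
```python
from h import *
import pickle
s=monitor.observe();print(s['position'],np.degrees(s['tool_rot']),s['force'],s['moment'])
fs={n:shot(n) for n in('top','side','wrist')};pickle.dump(fs,open('f4.pkl','wb'))
i=[cv2.resize(cv2.cvtColor(fs[n]['frame'],cv2.COLOR_RGB2BGR)[v-45:v+45,u-60:u+60],(400,300),interpolation=3) for n,u,v in(('top',165,190),('side',210,245))]
cv2.imwrite('pics/c4.png',np.hstack(i))
```

```text
[0.57893304 0.27565045 0.29844107] [-9.00317877e+01 -2.12557619e-02 -9.03945828e+00] [ 0.1361866  -0.09933317 -3.37407374] [-0.09416767 -0.00970736 -0.05223988]
```

View pics/c4.png

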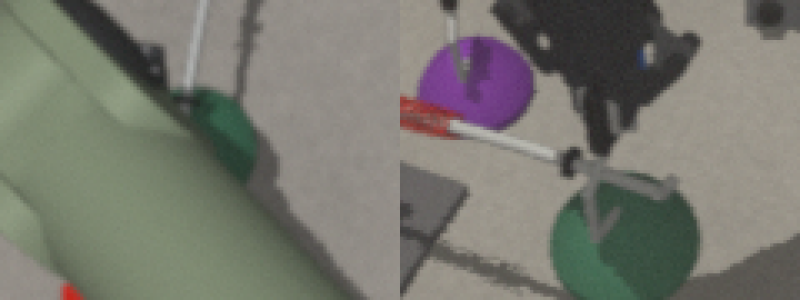

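Run:
```python
from h import *
import pickle
fs=pickle.load(open('f4.pkl','rb'));f=fs['side']
def c(P): u,v=proj(f,P);return round(400+(u-150)*400/120),round((v-200)*300/90)
o=np.array([.5789,.2757,.2984-.1658]);Rz=R.from_euler('z',-99.0,degrees=True).as_matrix()
for q in((-.035,0,.065),(-.035,0,.11),(0,0,.13),(.03,0,.104),(0,0,.191),(0,0,.082)): print(q,c(Rz@np.array(q)+o))
print('seat',c((.578,.274,.215)),'collar',c((.6126,.2687,.215)),'bend',c((.5407,.2799,.215)))
```

```text
(-0.035, 0, 0.065) (596, 235)
(-0.035, 0, 0.11) (590, 198)
(0, 0, 0.13) (611, 139)
(0.03, 0, 0.104) (634, 129)
(0, 0, 0.191) (603, 81)
(0, 0, 0.082) (617, 181)
seat (619, 178) collar (574, 163) bend (669, 196)
```

Call:
drive_tool(steps=[5,0,-1,-6,0,5,0,-1,-8,0,5,0,0,-8,0,5,0,0,-8,0,5,0,0,-5,0])

```text
clock: 8.2
position: [0.5784, 0.2749, 0.2616]
tool_rot: [-1.572, 0.001, -0.156]
force: [-0.0, 0.7, -3.4]
grip_width: 0.0132
```

Call:
drive_tool(steps=[5,0,0,-4,0,5,0,0,-4,0,5,0,0,-4,0,5,0,0,-4,0,5,0,0,-4,0])

```text
clock: 8.62
position: [0.5787, 0.2751, 0.2431]
tool_rot: [-1.571, -0.0, -0.156]
force: [-1.3, -0.5, -1.0]
grip_width: 0.0136
```

Call:
drive_tool(steps=[5,0,0,-4,0,5,0,0,-4,0,5,0,0,-4,0,5,0,0,0,0,5,0,0,0,0])

```text
clock: 9.03
position: [0.5787, 0.275, 0.2312]
tool_rot: [-1.571, 0.0, -0.156]
force: [-2.6, -0.5, -0.2]
grip_width: 0.0137
```

Run:
```python
from h import *
F=[]
for i in range(4):
    s=monitor.observe();F.append(np.r_[s['force'],s['moment']]);grab_frame('side')
print(s['position'],np.degrees(s['tool_rot']),np.mean(F,0).round(2),np.std(F,0).round(2))
```

```text
[0.57873823 0.27501375 0.23148017] [-9.00047742e+01 -2.20761464e-03 -8.96574378e+00] [-2.28 -1.45 -0.86 -0.29  0.55 -0.  ] [0.28 0.74 0.76 0.01 0.03 0.04]
```

Run:
```python
from h import *
import pickle
f=shot('side');pickle.dump(f,open('s5.pkl','wb'))
i=cv2.cvtColor(f['frame'],cv2.COLOR_RGB2BGR)[225:285,170:250]
cv2.imwrite('pics/c5.png',cv2.resize(i,(640,480),interpolation=3))
s=monitor.observe();print(s['clock'],s['force'])
```

```text
9.2833 [-1.55397836 -1.79039575 -0.87438195]
```

View pics/c5.png

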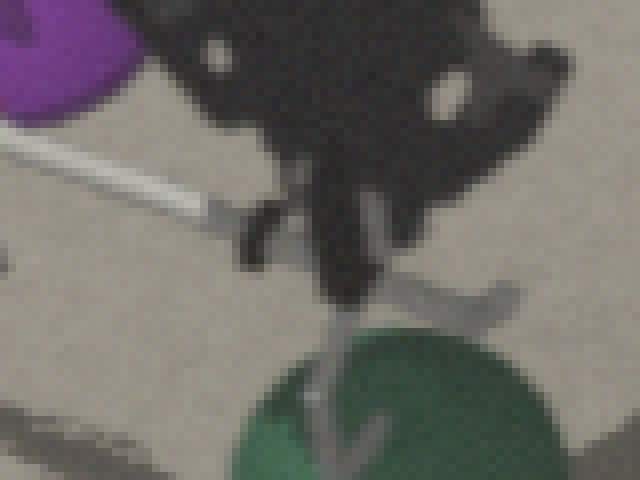

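Call:
drive_tool(steps=[5,-0.5,0,-3,0,5,-0.5,0,-3,0,5,0,0,-3,0,5,0,0,-3,0,5,0,0,0,0])

```text
clock: 9.7
position: [0.5777, 0.2749, 0.2186]
tool_rot: [-1.571, 0.0, -0.156]
force: [0.8, -1.7, 0.6]
grip_width: 0.0134
```

Call:
drive_tool(steps=[5,0,0,0,0,5,0,0,0,0,5,0,0,0,0,5,0,0,0,0,5,0,0,0,0])

```text
clock: 10.12
position: [0.5777, 0.275, 0.2193]
tool_rot: [-1.571, 0.0, -0.156]
force: [-0.4, -3.4, 0.7]
grip_width: 0.0132
```

Run:
```python
from h import *
F=[]
for i in range(6):
    s=monitor.observe();F.append(np.r_[s['force'],s['moment']]);grab_frame('wrist')
print(s['position'],np.degrees(s['tool_rot']),np.mean(F,0).round(2),np.std(F,0).round(2))
```

```text
[0.57772201 0.27501355 0.21926485] [-9.00060611e+01  5.23804612e-03 -8.96324141e+00] [-0.69 -2.64  0.13 -0.67  0.18 -0.03] [0.52 0.65 0.44 0.03 0.03 0.03]
```

Call:
drive_tool(steps=[5,0,-1,0,0,5,0,-1,0,0,5,0,0,0,0,5,0,0,0,0,5,0,0,0,0])

```text
clock: 10.83
position: [0.5777, 0.2734, 0.2194]
tool_rot: [-1.57, -0.0, -0.156]
force: [-0.9, 2.3, 0.0]
grip_width: 0.0133
```

Run:
```python
from h import *
F=[]
for i in range(6):
    s=monitor.observe();F.append(np.r_[s['force'],s['moment']]);grab_frame('wrist')
print(s['position'],np.mean(F,0).round(2),np.std(F,0).round(2))
```

```text
[0.57771016 0.27333593 0.21933666] [-0.58  2.53 -0.07  0.6   0.18 -0.01] [0.38 0.47 0.54 0.09 0.04 0.03]
```

Call:
drive_tool(steps=[5,0,0.9,0,0,5,0,0,0,0,5,0,0,0,0,5,0,0,0,0,5,0,0,0,0])

```text
clock: 11.55
position: [0.5778, 0.2737, 0.2192]
tool_rot: [-1.571, 0.0, -0.157]
force: [-0.9, -0.0, 0.5]
grip_width: 0.0133
```

Run:
```python
from h import *
F=[]
for i in range(6):
    s=monitor.observe();F.append(np.r_[s['force'],s['moment']]);grab_frame('wrist')
print(s['position'],np.mean(F,0).round(2),np.std(F,0).round(2))
```

```text
[0.57776921 0.27375031 0.2192509 ] [-0.99 -1.09  0.55 -0.36  0.26  0.02] [0.3  0.57 0.3  0.07 0.04 0.03]
```

Call:
drive_tool(steps=[16,0,0,0,0,18,0,0,0,0,22,0,0,0,0,26,0,0,0,0,30,0,0,0,0], grip_force=20)

```text
clock: 12.27
position: [0.5778, 0.274, 0.2193]
tool_rot: [-1.571, -0.0, -0.156]
force: [-0.0, -0.6, -0.3]
grip_width: 0.0301
```

Call:
drive_tool(steps=[36,0,0,0,0,40,0,0,0,0,40,0,0,0,0,40,0,0,0,0,40,0,0,0,0])

```text
clock: 12.68
position: [0.5778, 0.274, 0.2193]
tool_rot: [-1.571, 0.0, -0.156]
force: [0.1, -0.1, -0.1]
grip_width: 0.0397
```

Run:
```python
from h import *
fs={n:shot(n) for n in('side','wrist')}
i=cv2.resize(cv2.cvtColor(fs['side']['frame'],cv2.COLOR_RGB2BGR)[215:290,160:260],(400,300),interpolation=3)
w=cv2.resize(cv2.cvtColor(fs['wrist']['frame'],cv2.COLOR_RGB2BGR),(400,300))
cv2.imwrite('pics/c6.png',np.hstack([i,w]))
s=monitor.observe();print(s['position'],s['force'],s['grip_width'])
```

```text
[0.57772755 0.27396003 0.21926302] [ 0.47219942  0.38472474 -0.05185235] 0.03969847617875577
```

View pics/c6.png

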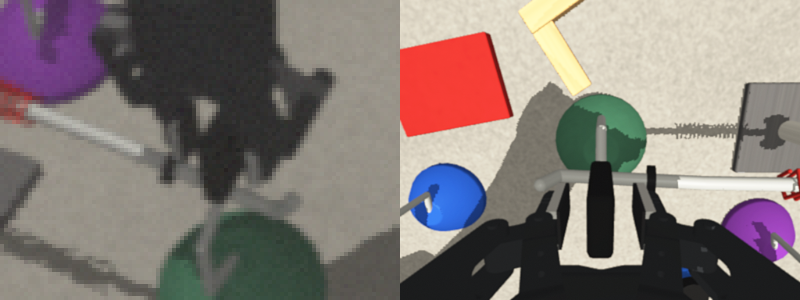

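Call:
drive_tool(steps=[40,0,0,5,0,40,0,0,10,0,40,0,0,15,0,40,0,0,25,0,40,0,0,35,0])

```text
clock: 13.2
position: [0.577, 0.2735, 0.3094]
tool_rot: [-1.572, 0.002, -0.156]
force: [0.5, -0.2, -0.6]
grip_width: 0.0397
```

Call:
drive_tool(steps=[40,0,0,40,0,40,0,0,20,0,40,0,-20,0,0,40,-7,-35,0,0,40,-7,-35,0,0])

```text
clock: 13.62
position: [0.5632, 0.1839, 0.3702]
tool_rot: [-1.57, -0.001, -0.154]
force: [0.8, -0.7, 0.5]
grip_width: 0.04
```

Call:
drive_tool(steps=[40,-8,-37,0,0,40,-8,-37,0,0,40,-8,-37,0,0,40,-8,-37,0,5,40,-8,-37,0,5])

```text
clock: 14.03
position: [0.523, -0.0025, 0.3704]
tool_rot: [-1.571, -0.001, 0.022]
force: [1.0, -0.3, -0.2]
grip_width: 0.0397
```

Call:
drive_tool(steps=[20,-8,-37,0,5,10,-8,-37,0,4,0,-8,-37,0,0,0,-8,-37,0,0,0,-8,-37,0,0])

```text
clock: 14.45
position: [0.483, -0.1876, 0.3705]
tool_rot: [-1.572, -0.001, 0.175]
force: [1.6, -0.3, -0.1]
grip_width: -0.0
```

Call:
drive_tool(steps=[0,-8,-37,0,0,0,-8,-37,0,0,0,-8,-37,0,0,0,-6,-20,0,0,0,0,0,0,0])

```text
clock: 14.87
position: [0.4517, -0.3218, 0.3697]
tool_rot: [-1.572, 0.001, 0.169]
force: [0.2, 0.5, -0.2]
grip_width: 0.0
```

Run:
```python
from h import *
import pickle
fs={n:shot(n) for n in('top','side','wrist')};pickle.dump(fs,open('f7.pkl','wb'))
s=monitor.observe();print(s['clock'],s['position'],np.degrees(s['tool_rot']),s['qpos'],s['grip_width'])
c=lambda n,u,v,w,h:cv2.resize(cv2.cvtColor(fs[n]['frame'],cv2.COLOR_RGB2BGR)[v-h:v+h,u-w:u+w],(400,300),interpolation=3)
w=cv2.resize(cv2.cvtColor(fs['wrist']['frame'],cv2.COLOR_RGB2BGR),(400,300))
cv2.imwrite('pics/c7.png',np.vstack([np.hstack([c('side',210,255,60,45),w]),np.hstack([c('side',300,130,80,60),c('top',160,190,60,45)])]))
```

```text
15.0167 [ 0.45399785 -0.31644037  0.36998446] [-9.00063715e+01 -4.14064025e-02  1.00624077e+01] [ 0.90951537  0.33503464 -0.54351733  1.60100452  0.1795373   1.2551122
  0.51042472] -0.00010793443741044436
```

View pics/c7.png

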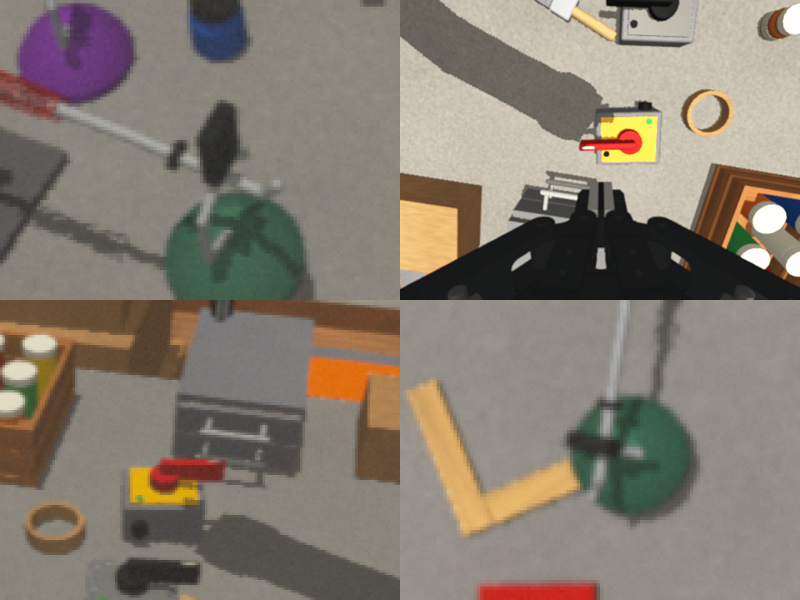

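Run:
```python
from h import *
import pickle
np.set_printoptions(precision=4,suppress=True)
fs=pickle.load(open('f0.pkl','rb'));T,S=fs['top'],fs['side']
print('handle',tri(T,(403,246),S,(314,123.2)),tri(T,(403,246),S,(314,141.2)))
print('boxtop',tri(T,(425.6,214),S,(292,108)))
f=pickle.load(open('f7.pkl','rb'))['wrist'];hsv=cv2.cvtColor(f['frame'],cv2.COLOR_RGB2HSV)
r=cv2.inRange(hsv,(0,150,60),(6,255,255))|cv2.inRange(hsv,(172,150,60),(180,255,255));r[:150]=0;r[230:]=0;r[:,:200]=0;r[:,330:]=0
p=np.argwhere(r)[:,::-1]
W=np.array([onz(f,u,v,.115)[:2] for u,v in p]);print('pix',p.min(0),p.max(0),len(p))
lv=W[p[:,0]<262];print('line',cv2.fitLine(lv.astype(np.float32),cv2.DIST_HUBER,0,.01,.01).ravel())
kn=p[p[:,0]>278];print('knobpx',kn.min(0),kn.max(0),onz(f,*((kn.min(0)+kn.max(0))/2),.1)); print('end',onz(f,p[:,0].min(),p[p[:,0]<240][:,1].mean(),.115))
y=cv2.inRange(hsv,(22,150,100),(34,255,255));y[:,:200]=0;y[:,340:]=0;y[:120]=0;y[230:]=0
rc=cv2.minAreaRect(np.argwhere(y)[:,::-1].astype(np.float32));b=np.array([onz(f,*q,.07)[:2] for q in cv2.boxPoints(rc)]);print('plate',b,b.mean(0))
print('pred axis',proj(f,(.509,-.3408,.115)),'handle in wrist',[proj(f,(.44,-.41,z)) for z in(.03,.09)])
# wrist: handle bars
for q in((545-400,180),(595-400,185),(545-400,198),(592-400,197),(515-400,220)): print(q,[onz(f,q[0]*1.28,q[1]*1.28,z)[:2] for z in(.04,.1)])
```

```text
handle (array([ 0.4186, -0.428 ,  0.1185]), np.float64(0.0004522401644091428)) (array([ 0.4109, -0.4613,  0.0105]), np.float64(0.003740736865186872))
boxtop (array([ 0.5126, -0.4907,  0.1318]), np.float64(0.0011148183079951073))
pix [230 166] [309 196] 1307
line [ 0.9886  0.1505  0.4474 -0.3511]
knobpx [279 166] [309 196] [ 0.5078 -0.3396  0.1   ]
end [ 0.4257 -0.3557  0.115 ]
plate [[ 0.4529 -0.3122]
 [ 0.5481 -0.2933]
 [ 0.5694 -0.373 ]
 [ 0.469  -0.3931]] [ 0.5099 -0.3429]
pred axis (np.float64(296.07190927130233), np.float64(184.97722187262033)) handle in wrist [(np.float64(238.17028444513298), np.float64(204.84992652311772)), (np.float64(235.75033807511352), np.float64(218.73312891605087))]
(145, 180) [array([ 0.364 , -0.4637]), array([ 0.374 , -0.4352])]
(195, 185) [array([ 0.4667, -0.457 ]), array([ 0.4633, -0.4294])]
(145, 198) [array([ 0.3684, -0.5045]), array([ 0.3779, -0.4706])]
(192, 197) [array([ 0.4651, -0.4851]), array([ 0.4619, -0.4538])]
(115, 220) [array([ 0.3104, -0.5681]), array([ 0.3275, -0.526 ])]
```

Call:
drive_tool(steps=[0,-2,-30,0,0,0,0,-32,0,0,0,0,0,-40,0,0,0,0,-40,0,0,0,0,-40,0], grip_force=60)

```text
clock: 15.43
position: [0.4525, -0.3781, 0.2487]
tool_rot: [-1.572, -0.002, 0.177]
force: [0.8, -0.9, -0.4]
grip_width: -0.0004
```

Call:
drive_tool(steps=[0,0,0,-30,0,0,0,0,-20,0,0,0,0,0,0,0,0,0,0,0,0,0,0,0,0])

```text
clock: 15.85
position: [0.4529, -0.3788, 0.2012]
tool_rot: [-1.572, -0.002, 0.176]
force: [-0.2, 0.2, 0.8]
grip_width: -0.0001
```

Run:
```python
from h import *
import pickle
s=monitor.observe();p=s['position'];print(p,np.degrees(s['tool_rot']),s['force'])
f=shot('wrist','w8.png')
A=np.array([.5085,-.341]);y0=9.5;u=lambda a:np.array([np.cos(np.radians(a)),np.sin(np.radians(a))])
P=lambda th,d,r=.062:A+r*u(180+y0-th)-d*u(90+y0-th)
print('pre-cur',(P(0,.027)-p[:2])*1000)
prev=P(0,.027)
for th in range(0,99,6):
    q=P(th,.016);print(th,((q-prev)*1000).round(1),q.round(4));prev=q
```

```text
[ 0.4528953  -0.37881439  0.20117543] [-90.08338962  -0.09080153  10.09535078] [-0.16829049  0.15118262  0.84452671]
pre-cur [-1.08872035  0.9517241 ]
0 [-1.8 10.8] [ 0.45  -0.367]
6 [-2.4  6.3] [ 0.4476 -0.3608]
12 [-1.7  6.5] [ 0.4459 -0.3543]
18 [-1.   6.6] [ 0.4448 -0.3477]
24 [-0.3  6.7] [ 0.4445 -0.341 ]
30 [0.4 6.7] [ 0.4448 -0.3343]
36 [1.1 6.6] [ 0.4459 -0.3277]
42 [1.7 6.5] [ 0.4476 -0.3212]
48 [2.4 6.3] [ 0.45   -0.3149]
54 [3. 6.] [ 0.4531 -0.309 ]
60 [3.7 5.6] [ 0.4567 -0.3033]
66 [4.2 5.2] [ 0.4609 -0.2981]
72 [4.7 4.7] [ 0.4657 -0.2934]
78 [5.2 4.2] [ 0.4709 -0.2892]
84 [5.6 3.6] [ 0.4765 -0.2855]
90 [6. 3.] [ 0.4825 -0.2825]
96 [6.3 2.4] [ 0.4887 -0.2801]
```

Call:
drive_tool(steps=[0,-1,0,-30,0,0,0,0,-30,0,0,0,0,-25,0,0,0,0,-15,0,0,0,0,0,0])

```text
clock: 16.32
position: [0.4503, -0.3785, 0.098]
tool_rot: [-1.569, 0.001, 0.175]
force: [-0.3, 0.4, -0.7]
grip_width: -0.0
```

Call:
drive_tool(steps=[0,-1,6,0,0,0,-1,5,0,0,0,-2.4,6.3,0,-6,0,-1.7,6.5,0,-6,0,-1,6.6,0,-6])

```text
clock: 16.73
position: [0.4442, -0.3493, 0.1013]
tool_rot: [-1.573, -0.003, -0.145]
force: [1.2, -4.7, -2.8]
grip_width: -0.0006
```

Run:
```python
from h import *
f=shot('wrist');s=monitor.observe();print(s['position'],np.degrees(s['tool_rot']),s['force'],s['moment'])
hsv=cv2.cvtColor(f['frame'],cv2.COLOR_RGB2HSV)
r=cv2.inRange(hsv,(0,150,60),(6,255,255))|cv2.inRange(hsv,(172,150,60),(180,255,255))
k,l,st,c=cv2.connectedComponentsWithStats(r)
for i in range(1,k):
    if st[i,4]>150:
        p=np.argwhere(l==i)[:,::-1];W=np.array([onz(f,a,b,.115)[:2] for a,b in p]);v=cv2.fitLine(W.astype(np.float32),2,0,.01,.01).ravel();print(st[i],v,np.degrees(np.arctan2(v[1],v[0])))
```

```text
[ 0.44432118 -0.34772926  0.1013641 ] [-90.07262188  -0.15333935  -8.70086718] [ 1.24609018 -3.45719146 -1.46145075] [-0.79492076  0.19509816 -0.01072811]
[  202   174   233    91 13060] [ 0.9946125  -0.10366293  0.47831345 -0.32915848] -5.950137
```

Call:
drive_tool(steps=[0,-0.3,6.7,0,-6,0,0.4,6.7,0,-6,0,1.1,6.6,0,-6,0,1.7,6.5,0,-6,0,2.4,6.3,0,-6])

```text
clock: 17.2
position: [0.4497, -0.3156, 0.101]
tool_rot: [-1.57, -0.002, -0.665]
force: [0.6, -0.9, -0.4]
grip_width: 0.0001
```

Call:
drive_tool(steps=[0,3,6,0,-6,0,3.7,5.6,0,-6,0,4.2,5.2,0,-6,0,4.7,4.7,0,-6,0,5.2,4.2,0,-6])

```text
clock: 17.62
position: [0.4708, -0.2895, 0.1009]
tool_rot: [-1.569, -0.001, -1.188]
force: [-0.9, -0.1, -1.5]
grip_width: -0.0002
```

Call:
drive_tool(steps=[0,5.6,3.6,0,-6,0,0,0,0,0,0,0,0,0,0,0,0,0,0,0,0,0,0,0,0])

```text
clock: 18.03
position: [0.4751, -0.2869, 0.0997]
tool_rot: [-1.57, -0.0, -1.288]
force: [-0.2, 0.1, -0.7]
grip_width: -0.0
```

```bash
cat > lev.py <<'E'
from h import *
f=shot('wrist');s=monitor.observe();print(s['clock'],s['position'],np.degrees(s['tool_rot']),s['force'],s['moment'])
for f in(f,shot('top')):
  hsv=cv2.cvtColor(f['frame'],cv2.COLOR_RGB2HSV)
  r=cv2.inRange(hsv,(0,150,60),(6,255,255))|cv2.inRange(hsv,(172,150,60),(180,255,255))
  k,l,st,c=cv2.connectedComponentsWithStats(r)
  for i in range(1,k):
    if st[i,4]>60:
        p=np.argwhere(l==i)[:,::-1];W=np.array([onz(f,a,b,.115)[:2] for a,b in p]);v=cv2.fitLine(W.astype(np.float32),2,0,.01,.01).ravel();print(st[i],v,np.degrees(np.arctan2(v[1],v[0])),W.min(0),W.max(0))
E
python3 lev.py
```

```text
18.0833 [ 0.47505356 -0.28690184  0.09958519] [-8.99852699e+01 -3.12398925e-03 -7.38568844e+01] [ 0.24125101 -0.09939739  0.1457265 ] [-0.0200983  -0.02068678 -0.01476537]
[  202   170   237    93 13209] [ 0.26185918 -0.96510607  0.5109992  -0.30943483] -74.81959 [ 0.48883806 -0.35052976] [ 0.53440531 -0.25851711]
[438  97  19  18 187] [ 0.79714763  0.60378444  0.83378714 -0.55830336] 37.141422 [ 0.81252471 -0.59092915] [ 0.86418187 -0.53708209]
[ 124  230   35   48 1645] [0.99999136 0.00416149 0.38873398 0.34170794] 0.2384362 [0.32003036 0.2902751 ] [0.45841552 0.39353237]
```

Call:
drive_tool(steps=[0,3,1.5,0,-3,0,3,1.5,0,-3,0,1,0,0,0,0,0,0,0,0,0,0,0,0,0])

```text
clock: 18.55
position: [0.4804, -0.2841, 0.0991]
tool_rot: [-1.574, 0.001, -1.396]
force: [-9.4, -1.7, 7.1]
grip_width: -0.0003
```

```bash
python3 lev.py
```

```text
18.6 [ 0.48043679 -0.2840764   0.09910828] [-9.01690540e+01  5.30025825e-02 -7.99590421e+01] [-9.80022902 -1.20882071  5.6844531 ] [-0.20631222  1.9626724   0.05910148]
[  201   168   239    93 13753] [ 0.2726919  -0.9621014   0.51205766 -0.30983186] -74.17548 [ 0.48883939 -0.35056351] [ 0.5365054 -0.2586591]
[438  97  17  18 182] [ 0.8739422   0.4860299   0.83376694 -0.55797946] 29.079966 [ 0.81252471 -0.58495083] [ 0.86418187 -0.53712035]
[ 124  230   35   48 1647] [0.99996203 0.00871299 0.38865334 0.3416633 ] 0.4992239 [0.32003036 0.2902751 ] [0.45844452 0.39353237]
```

Call:
drive_tool(steps=[0,-10,-2,0,0,0,-10,-2,0,0,0,0,0,20,0,0,0,0,35,0,0,0,0,40,0])

```text
clock: 19.07
position: [0.4604, -0.2874, 0.1941]
tool_rot: [-1.573, 0.002, -1.396]
force: [0.5, -0.4, -0.0]
grip_width: -0.0001
```

Call:
drive_tool(steps=[0,0,0,40,0,0,0,0,40,0,0,-20,20,20,0,0,0,0,0,0,0,0,0,0,0])

```text
clock: 19.48
position: [0.4416, -0.2676, 0.2956]
tool_rot: [-1.569, -0.001, -1.395]
force: [-0.0, -0.1, -0.7]
grip_width: 0.0002
```

```bash
python3 lev.py
python3 - <<'E'
from h import *
fs={n:shot(n) for n in('top','side','wrist')}
c=lambda n,u,v,w,h:cv2.resize(cv2.cvtColor(fs[n]['frame'],cv2.COLOR_RGB2BGR)[v-h:v+h,u-w:u+w],(400,300),interpolation=3)
g=lambda n:cv2.resize(cv2.cvtColor(fs[n]['frame'],cv2.COLOR_RGB2BGR),(400,300),interpolation=cv2.INTER_AREA)
cv2.imwrite('pics/c9.png',np.vstack([np.hstack([c('side',220,245,60,45),c('wrist',300,130,160,120)]),np.hstack([g('side'),g('top')])]))
E
```

```text
19.5333 [ 0.44171899 -0.26777115  0.2944328 ] [-8.99612833e+01 -3.07490091e-02 -7.99528559e+01] [ 0.43539868 -0.09341288 -0.9355908 ] [ 0.00267436 -0.02766797 -0.005363  ]
[ 257   98  103   41 2012] [ 0.2167079  -0.97623646  0.50678223 -0.3212739 ] -77.48425 [ 0.48826244 -0.35649501] [ 0.52921106 -0.25819121]
[438  97  18  18 182] [ 0.8702323   0.49264163  0.8336513  -0.55805993] 29.514357 [ 0.81255247 -0.58794001] [ 0.86418187 -0.53712035]
[350 210  29  13 171] [ 0.16046217 -0.987042    0.50597864 -0.3268295 ] -80.76627 [ 0.48821196 -0.35601963] [ 0.52366677 -0.27333035]
[ 124  230   35   48 1645] [ 9.9999970e-01 -7.6349516e-04  3.8873348e-01  3.4175795e-01] -0.043745056 [0.32000091 0.2902751 ] [0.45841552 0.39353237]
```

View pics/c9.png

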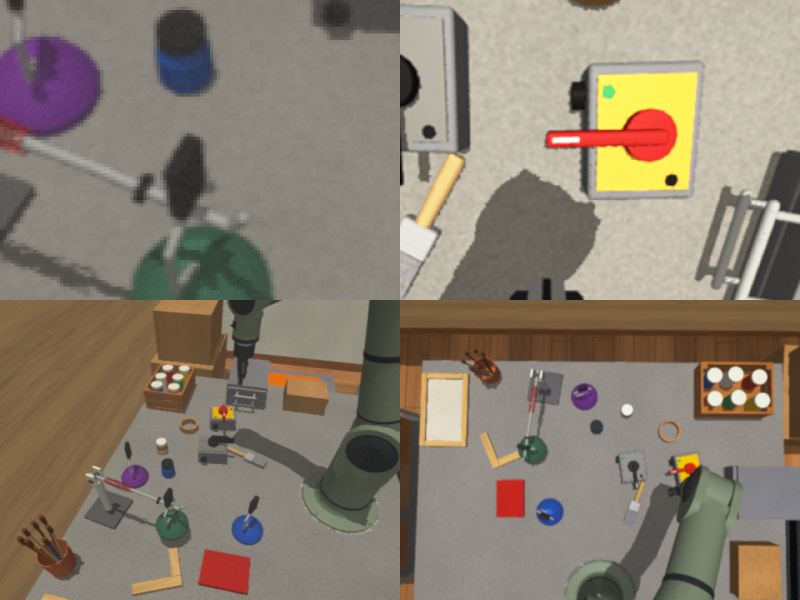

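```bash
python3 -c "
from workcell import workorder
print(workorder.job_done())"
```

```text
the job is handed in; nothing more can be done
None
```

The green work light is hanging on the spring-balanced arm, and the red isolator is on. I handed the job in at about 20 s on the robot's clock; the hand-in gives no verdict.

- **Light:** I lowered it in small steps until the arm had sunk about 37 mm and the measured vertical force was near zero (about 0.5 N or less). After centring it sideways on the bar, I let go. The last pictures show it hanging between the collar and the tip.
- **Red isolator:** I pushed the handle clockwise with closed fingers. It went over centre on its own spring, and I then pressed it lightly (about 10 N) against the stop. The top view now puts the handle about 90° from its starting direction. The wrist view gives about 86°, which I put down to the lever's visible side faces.
- **Everything else:** The black handle and the other things on the table look unmoved in the last pictures, and the gripper is clear of everything.

I saw sideways forces of 2 to 3 N while seating the hook. These were down to about 1 N before I released it. No check failed.

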